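Snap a tapping adapter into the test chuck and prove it with a pull

ROBOT

A 6-joint arm with a two-finger parallel gripper is mounted at the origin on the work surface. World frame = base frame: x ahead of the robot, y to its left, z up, the work surface at z = 0. Lengths are in m, angles in rad, forces in N, time in s.
With the tool pointing down it reaches from about 0.35 to 0.775 m from the base axis. Payload 7.3 kg.
Tool frame: the origin (TCP) lies at the centre of the arm's flange, where the gripper is bolted on; the fingertips stand 178 mm ahead of it and the grasp point (between the pads) lies 159 mm ahead of it (tip_extent is the distance from the TCP to the fingertips, in m); z points along the fingers, y is the line along which they close (so a half turn about z gives the same grasp; the last joint's range is limited). The gripper opens to 92 mm and grips with 3 to 60 N. Pads are 19 mm wide; open, the fingers measure 130 mm over their backs; the gripper's body (75 mm by 190 mm) begins 47 mm behind the grasp point.
Start: joints at [1.021, 0.342, 1.524, -0, 1.275, -0.146], TCP at [0.206, 0.483, 0.405] pointing down, gripper open.
Joint ranges: [-2.53, 2.53], [-0.77, 2.02], [0.04, 2.7], [-1, 4.14], [0.28, 2.66], [-3.11, 3.11]. Speed limits (rad/s): [2.57, 2.57, 3.14, 3.14, 3.14, 3.14].

INTERFACE

Orientations are given as [roll, pitch, yaw] about the fixed x, y, z axes, in that order (R = Rz(yaw) Ry(pitch) Rx(roll)).
In Python, from cell import * gives the robot as it stands.
- The arm moves only by the tool arm_command, never from a script. Its arguments are lists of equal length, an entry for each row: "xyz": the shift along the world's x, y, z in mm, a list of three; "spin": the turn about the world's z in degrees. In form: {"xyz": [[tx, ty, tz], ...], "spin": [spin, ...]}. A call has 1 to 20 rows; each row shifts and turns the commanded pose from where the row before left it; what a row does not reach is not made up. A row lasts 1/10 s, in which the tool goes at most 50 mm and 8.59 degrees, less where a joint would pass 70% of its speed; a pose out of reach is approached as far as the arm can. A call with a gripper value outside its range is refused whole. "jaw" is the opening, from -1 (shut) to 1 (fully open), set as the call begins (left out, the last holds). The fingers move at their own pace and stop on an object; "squeeze" is the grip in N (left out, the last holds). Time passes only in rows, so rows that do not move let the fingers close. It gives the time, the measured TCP pose, the force, the opening and the grip force at its end, in the units of the state.
- observe(): the state, without advancing time (a new reading comes with each control period).
- read_camera(name): name is "scene" or "top" or "wrist"; returns a dict with "img" (400x640x3 uint8, red, green, blue), "depth" (400x640 float32, m along the optical axis (not along the pixel's ray), 0 where there is no reading), "fx", "fy", "cx", "cy" (pixels), "dist_coeffs" ([k1, k2, p1, p2, k3] as OpenCV has them; the pictures are not rectified), "world_from_camera" (4x4, takes a point from camera to world coordinates). Camera axes: x right, y up, looking along -z (the intrinsics and any distortion apply to the point x, -y, -z); pixel columns grow to the right and rows downward; lengths in m; the calibration is good to about 2 mm. A picture is of the moment at which its call begins.
- hand_in(): hands the job in; it is judged then, once.
The state is a dict: "time": time; "qpos": joint angles; "qvel": joint speeds; "joint_efforts": joint torques, N m; "tool_pos": TCP position; "tool_rot": TCP orientation; "contact_force": force on the tool from outside, world axes, zero at the start; "torque": the same for the moment, N m; "opening": finger opening in m; "grip_force": force on a finger pad.
Only numpy, scipy, OpenCV 4.12 (cv2) and the standard library are available. Lean on these libraries where they do the work, as an engineer would, in place of code of your own. Each camera call takes 0.05 s, during which the arm holds its last target. There are 200 camera calls.

TASK

Take the tapping adapter (the one in the rack with the slim tap sticking up) and press it down into the round chuck of the pull-test stand until it snaps in and its flange is fully home, pressing no harder than 40 N. Then prove the snap: pull straight up on it with 15 N held steady for a full second, never above 25 N, let it back down, and let go, leaving it standing fully home in the chuck. Leave the two other holders in their rack.

Things in the scene. Friction and masses are not known exactly. Their poses are not given: they have to be found in the camera images.
- adapter: the tapping adapter: loose, steel, round, 0.24 to 0.36 kg, upright in one pocket of the rack, flange on the rack's top. Origin: centre of the flange's underside, z up its axis. Above it: flange 40 mm across, 6 thick; dark grip body 30 mm across from 6 to 46; slim tap 8 mm across from 46 to 66. Below: the shank (see adapter_foot)
- adapter_foot (a point): centre of the lower end of the adapter's shank, 42 mm under the flange's underside. The shank is 19 mm across down to 14 mm under the flange, then a neck 13 mm across to 26, then the catching head 19 mm across to 30, then a cone narrowing to 10 mm across at 42
- rack: fixed grey plastic rack block, 75 mm (its x) by 235 mm (its y), 50 mm high, with three round pockets 25 mm wide in a row along its y at -75, 0 and +75 mm. Origin: centre of its underside. Which holder is in which pocket varies. Fingers closing across the row (along the rack's x) keep clear of the neighbours
- hex_holder: a neighbour in the rack, to be left there: same shank and flange, hexagonal nut 38 mm across flats, top 32 mm above the rack, no tap. Origin: centre of its flange's underside
- mill_holder: a neighbour in the rack, to be left there: same shank and flange, body 36 mm across narrowing to a cone, then a 16 mm thick stub, top 58 mm above the rack. Origin: centre of its flange's underside
- stand: fixed pull-test stand: dark base plate 150 mm (x) by 120 mm (y), 14 mm thick, and a round black housing 84 mm across, 66 mm high, in which the round steel chuck, 56 mm across, floats on a spring; the chuck's top is 92 mm above the table at rest. Origin: centre of the base plate's underside
- chuck_mouth (a point): centre of the mouth of the chuck's bore, in its flat top, z up; moves with the chuck. The bore is 21 mm wide through a 16 mm thick ring. The adapter is home when its flange lies on the chuck's top. Snapped in, it has 2 mm of free play upwards before the jaws hold it; they do not let go when pulled
- chuck_jaws (a point): on the chuck's axis, 20 mm under its mouth: middle height of two spring jaws (16 to 24 mm under the mouth, 14 mm apart). The adapter's cone forces them apart (a push of roughly 5 to 15 N) and they snap shut above its catching head in the last 2 mm of the stroke
- gauge (a joint): rise of the chuck off its rest stop in m: 0 at rest, grows as the snapped-in adapter pulls the chuck up against the stand's spring, 8 N per mm from the first (15 N is 0.0019); the adapter's own weight comes on top at the hand, the chuck's is balanced. Pressing down meets a rigid stop
Not all that is in view belongs to the job. What is meant by the stand is not blue, turquoise or yellow, and is the larger of those in its own colour.

How it is judged:
On the way, in this order (a step that is already met when the one before it is completed fails the run):
1. the adapter is snapped in, its flange fully home on the chuck (z of adapter in the frame of chuck_mouth below 0.0018 m and horizontal distance between adapter and chuck_mouth below 0.003 m), for 0.1 s.
2. the snapped-in adapter is pulled up with 15 N (11 to 19 N on the gauge), steadily for 0.8 s (value of joint gauge between 0.0014 and 0.0024 m and z of adapter in the frame of chuck_mouth below 0.005 m and horizontal distance between adapter and chuck_mouth below 0.003 m), for 0.8 s.
At the end, for the whole second after the job is handed in: The adapter stands upright (within 0.08 rad) and at rest in the chuck, its flange within 2 mm of the chuck's top and within 3 mm of its centre, the chuck is back down on its stop (within 0.7 mm), and the two other holders are in their pockets, within 10 mm of where they began (z of adapter in the frame of chuck_mouth between -0.003 and 0.002 m and horizontal distance between adapter and chuck_mouth below 0.003 m and angle between adapter's own z axis and vertical below 0.08 rad and value of joint gauge below 0.0007 m and linear speed of adapter below 0.02 m/s and horizontal distance between each of hex_holder, mill_holder and rack below 0.09 m and distance of each of hex_holder, mill_holder from where it was at the start of the episode below 0.01 m); the robot touches nothing.
It fails at once if the pull on the chuck exceeds 25 N (chuck risen over 3.2 mm) (value of joint gauge above 0.0032 m).
It fails at once if the adapter is pressed on the stand with over 40 N (contact force between adapter and stand above 40 N).
It fails at once if another holder is pulled from its pocket (distance of any of hex_holder, mill_holder from where it was at the start of the episode above 0.03 m).
It also fails if it takes over 51 s, if anything falls off the work surface, if the arm or the gripper's body presses on something with over 40 N, if the wrist force passes 120 N, or if a joint passes its speed limit or range.

## Working session

There is one attempt and no reset: what is moved stays moved. The work goes in short steps, Python scripts to look and compute and a tool call to move; the robot and the scene stay as the last step left them, time stands still between calls to the robot, and variables do not carry over. Pictures are saved under pics/ and viewed, at most 10 in all, crops included, and the job is handed in when it is done.

Besides the shell and the picture viewer there is one more tool, called after "Call:" by a JSON object that holds its "method" and its "body", one argument or row to a line. arm_command: Moves the arm, as the interface text tells. Its arguments: {"type":"object","properties":{"xyz":{"type":"array","items":{"type":"array","items":{"type":"number"}}},"spin":{"type":"array","items":{"type":"number"}},"jaw":{"type":"number"},"squeeze":{"type":"number"}},"required":["xyz","spin"]}

```bash
mkdir -p pics; ls; cat > h.py <<'E'
from cell import *
import numpy as np, cv2, pickle
def snap(n,tag):
    c=read_camera(n); pickle.dump(c,open(f'{tag}.pkl','wb')); cv2.imwrite(f'pics/{tag}.png',c['img'][:,:,::-1]); return c
def cloud(c):
    h,w=c['depth'].shape
    u,v=np.meshgrid(np.arange(w),np.arange(h))
    K=np.array([[c['fx'],0,c['cx']],[0,c['fy'],c['cy']],[0,0,1]])
    p=cv2.undistortPoints(np.stack([u,v],-1).reshape(-1,1,2).astype(float),K,np.array(c['dist_coeffs'],float)).reshape(h,w,2)
    d=c['depth']; P=np.stack([p[...,0]*d,-p[...,1]*d,-d,np.ones_like(d)],-1)
    return (P@np.array(c['world_from_camera']).T)[...,:3]
E
python3 - <<'E'
from h import *
import cv2
a=snap('scene','s1');b=snap('top','t1')
o=observe();print({k:np.round(v,3) for k,v in o.items()})
cv2.imwrite('pics/both.png',cv2.resize(np.vstack([a['img'],b['img']])[:,:,::-1],(480,600)))
for c in(a,b):print(np.round(c['world_from_camera'],3),c['fx'],c['dist_coeffs'])
E
```

```text
pics
{'time': np.float64(0.1), 'qpos': array([ 1.021,  0.343,  1.525,  0.   ,  1.275, -0.146]), 'qvel': array([ 0.001, -0.002, -0.003,  0.001,  0.001,  0.   ]), 'joint_efforts': array([ 2.0000e-03, -4.3201e+01, -2.4470e+01,  7.2000e-02,  5.3000e-02,
       -0.0000e+00]), 'tool_pos': array([0.206, 0.483, 0.404]), 'tool_rot': array([-3.14 , -0.   ,  2.738]), 'contact_force': array([-0.422,  0.435, -0.049]), 'torque': array([-0.001,  0.016, -0.04 ]), 'grip_force': np.float64(0.0), 'opening': np.float64(0.092)}
[[-0.    -0.799  0.601  1.079]
 [ 1.     0.004  0.006 -0.027]
 [-0.007  0.601  0.799  0.937]
 [ 0.     0.     0.     1.   ]] 447.96692587302084 [-0.04797971  0.          0.          0.          0.        ]
[[ 0.026  0.989 -0.148  0.308]
 [-1.     0.026  0.003 -0.037]
 [ 0.006  0.148  0.989  0.913]
 [ 0.     0.     0.     1.   ]] 372.80180904034427 [-0.08687781  0.          0.          0.          0.        ]
```

View pics/t1.png

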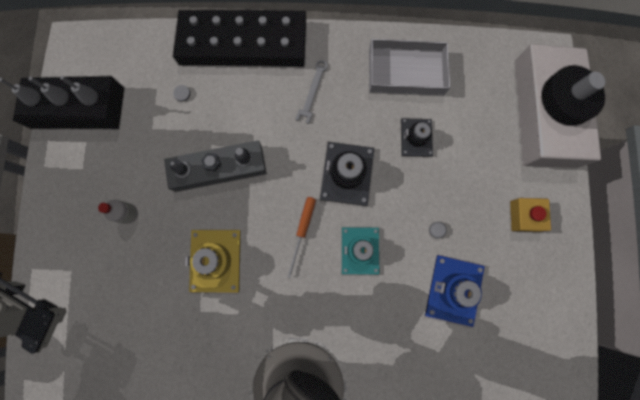

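View pics/s1.png

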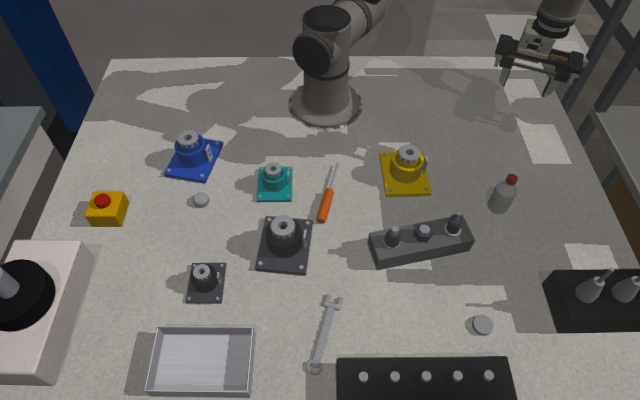

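The rack is at top-view pixel (215,165), with three holders at (180,167), (210,160) and (242,154). The larger dark stand is at (348,168), with its chuck at about (350,165). The smaller dark one at (418,137) is a decoy. Next I'll zoom in and measure.

```bash
python3 - <<'E'
from h import *
L=lambda t:pickle.load(open(t+'.pkl','rb'))
a,b=L('s1'),L('t1')
A=cv2.resize(a['img'][190:280,360:490],None,fx=5,fy=5)[:,:,::-1]
B=cv2.resize(b['img'][130:200,155:285],None,fx=5,fy=5)[:,:,::-1]
cv2.imwrite('pics/z.png',np.vstack([cv2.resize(A,(650,330)),cv2.resize(B,(650,260))]))
for c,(r0,r1,c0,c1),(s0,s1,s2,s3) in((a,(190,280,360,490),(205,280,250,320)),(b,(130,200,155,285),(135,210,315,380))):
    P=cloud(c)
    R=P[r0:r1,c0:c1].reshape(-1,3)
    m=(abs(R[:,2]-.05)<.004); X=R[m][:,:2].astype(np.float32); print('rack',m.sum(),R[m][:,2].mean(),cv2.minAreaRect(X))
    for zl,zh in((.062,.08),(.08,.092),(.092,.13)):
        Q=R[(R[:,2]>zl)&(R[:,2]<zh)]; 
        if len(Q)>5:
            _,lab,cen=cv2.kmeans(Q[:,:2].astype(np.float32),min(3,len(Q)),None,(3,30,1e-5),5,cv2.KMEANS_PP_CENTERS)
            print(zl,[(np.round(cen[i],4),int((lab==i).sum()),round(float(Q[lab[:,0]==i][:,2].max()),4)) for i in range(len(cen))])
    S=P[s0:s1,s2:s3].reshape(-1,3); T=S[(S[:,2]>.084)&(S[:,2]<.1)]
    print('chuck',len(T),np.median(T[:,2]),cv2.minEnclosingCircle(T[:,:2].astype(np.float32)),T.mean(0))
    T=S[(abs(S[:,2]-.014)<.004)];print('base',cv2.minAreaRect(T[:,:2].astype(np.float32)))
E
```

```text
rack 1925 0.05057171042105649 ((0.5204537510871887, 0.21852420270442963), (0.07881154119968414, 0.23812228441238403), 12.551074028015137)
0.062 [(array([0.5268, 0.2149], dtype=float32), 174, 0.0799), (array([0.5482, 0.1404], dtype=float32), 85, 0.0799), (array([0.5135, 0.2868], dtype=float32), 64, 0.0797)]
0.08 [(array([0.5136, 0.286 ], dtype=float32), 45, 0.0917), (array([0.5433, 0.1419], dtype=float32), 86, 0.092), (array([0.5204, 0.2175], dtype=float32), 107, 0.0858)]
0.092 [(array([0.5088, 0.2961], dtype=float32), 65, 0.1186), (array([0.5396, 0.1431], dtype=float32), 82, 0.1119), (array([0.5027, 0.285 ], dtype=float32), 64, 0.1185)]
chuck 414 0.09244648416761891 ((0.5156664252281189, -0.10616951435804367), 0.03019021265208721) [ 0.51752357 -0.10559845  0.09194139]
base ((0.515821635723114, -0.09610353410243988), (0.13778731226921082, 0.15241089463233948), 84.89047241210938)
rack 2226 0.050021593764850804 ((0.5204154849052429, 0.2188931405544281), (0.07722967863082886, 0.23679238557815552), 12.454439163208008)
0.062 [(array([0.498 , 0.2825], dtype=float32), 43, 0.0795), (array([0.5184, 0.2157], dtype=float32), 181, 0.0799), (array([0.5284, 0.1387], dtype=float32), 59, 0.0799)]
0.08 [(array([0.5199, 0.2182], dtype=float32), 76, 0.0846), (array([0.5312, 0.1408], dtype=float32), 71, 0.0919), (array([0.4984, 0.2829], dtype=float32), 25, 0.0917)]
0.092 [(array([0.5093, 0.2871], dtype=float32), 62, 0.1174), (array([0.5351, 0.1441], dtype=float32), 77, 0.1108), (array([0.498 , 0.2928], dtype=float32), 68, 0.1172)]
chuck 430 0.09135054668678494 ((0.5148621201515198, -0.1027548536658287), 0.03015303425490856) [ 0.51399306 -0.1031168   0.09117638]
base ((0.5127811431884766, -0.09897607564926147), (0.12796346843242645, 0.15575997531414032), 83.66817474365234)
```

View pics/z.png

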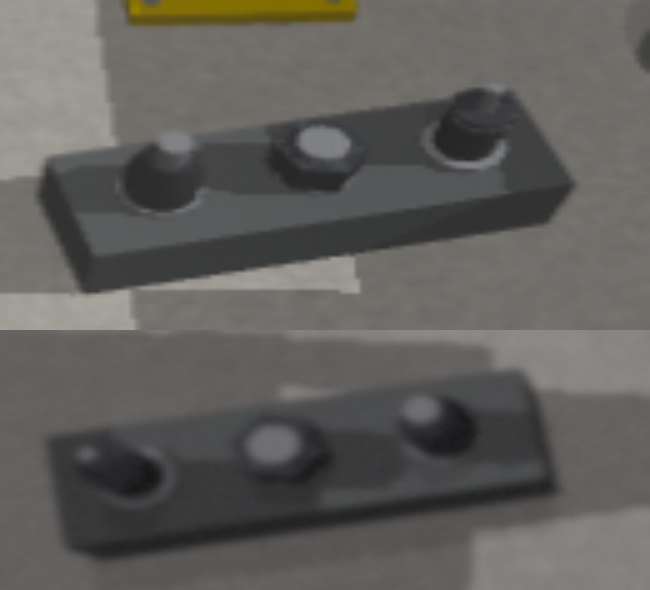

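The adapter, with the slim tap, is in the rack's +y end pocket at about (0.504, 0.292). The hex is in the middle and the mill holder at the other end. I'll move over it and look with the wrist camera.

Call:
{"method": "arm_command", "body": {
  "xyz": [
    [25,-16,0],
    [25,-16,0],
    [25,-16,0],
    [25,-16,0],
    [25,-16,0],
    [25,-16,0],
    [25,-16,0],
    [25,-16,0],
    [25,-16,0],
    [25,-16,0],
    [25,-16,0],
    [23,-15,0],
    [0,0,0],
    [0,0,0]
  ],
  "spin": [-4.53,-4.53,-4.53,-4.53,-4.53,-4.53,-4.53,-4.53,-4.53,-4.53,-4.53,-4.53,0,0],
  "jaw": 1
}}

```text
time: 1.5
tool_pos: [0.5044, 0.2915, 0.4041]
tool_rot: [-3.14, -0.0, 1.789]
contact_force: [-0.8, -0.3, -0.3]
opening: 0.0917
grip_force: 0.0
```

```bash
python3 - <<'E'
from h import *
c=snap('wrist','w1');o=observe();print(o['time'],o['tool_pos'],o['tool_rot'])
print(np.round(c['world_from_camera'],3),c['fx'],c['dist_coeffs'])
P=cloud(c)
R=P.reshape(-1,3);R=R[c['depth'].ravel()>0]
for zl,zh in((.045,.054),(.06,.094),(.0975,.13)):
    Q=R[(R[:,2]>zl)&(R[:,2]<zh)&(np.hypot(R[:,0]-.504,R[:,1]-.292)<.03)];print(zl,len(Q),Q.mean(0) if len(Q) else 0, Q.min(0),Q.max(0))
E
```

```text
1.55 [0.50386445 0.29194104 0.40427115] [-3.14031727e+00 -1.36641585e-04  1.78984178e+00]
[[ 0.976 -0.207 -0.063  0.487]
 [ 0.216  0.934  0.286  0.368]
 [-0.001 -0.292  0.956  0.383]
 [ 0.     0.     0.     1.   ]] 327.1401064572439 [-0.04685645  0.          0.          0.          0.        ]
0.045 1205 [0.50285118 0.29910726 0.04934601] [0.47423373 0.26231385 0.04698838] [0.5338967  0.32179693 0.05399814]
0.06 236 [0.50165472 0.30105884 0.08005937] [0.48902444 0.27666518 0.06018378] [0.51840185 0.30597761 0.09398999]
0.0975 113 [0.50351441 0.2922107  0.11185525] [0.49991849 0.28694514 0.09773581] [0.51135664 0.29728666 0.11781586]
```

View pics/w1.png

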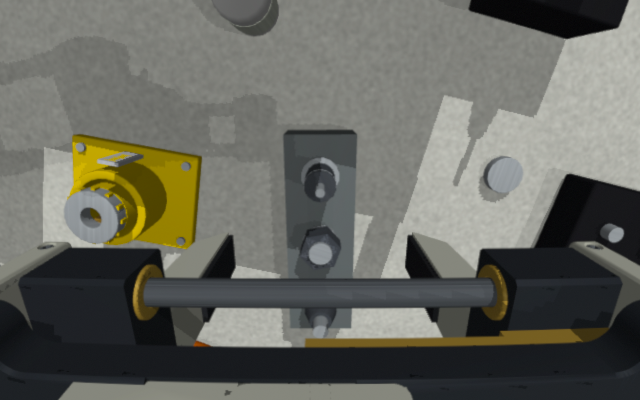

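The view shows the adapter's flange and tap at pixel (320,180), with the finger line already along the rack's x. The depth readings agree: axis at about (0.5037, 0.292), tap top at 0.118, rack top at 0.0495. Next: descend and grip.

Call:
{"method": "arm_command", "body": {
  "xyz": [
    [0,0,-25],
    [0,0,-25],
    [0,0,-25],
    [0,0,-25],
    [0,0,-20],
    [0,0,-15],
    [0,0,-12],
    [0,0,-10],
    [0,0,-9],
    [0,0,0],
    [0,0,0]
  ],
  "spin": [0,0,0,0,0,0,0,0,0,0,0]
}}

```text
time: 2.65
tool_pos: [0.5044, 0.2919, 0.239]
tool_rot: [3.141, -0.0, 1.789]
contact_force: [0.4, 0.1, -0.5]
opening: 0.0917
grip_force: 0.0
```

Call:
{"method": "arm_command", "body": {
  "xyz": [
    [0,0,0],
    [0,0,0],
    [0,0,0],
    [0,0,0],
    [0,0,0],
    [0,0,0],
    [0,0,0],
    [0,0,0]
  ],
  "spin": [0,0,0,0,0,0,0,0],
  "jaw": -1,
  "squeeze": 50
}}

```text
time: 3.45
tool_pos: [0.5043, 0.2918, 0.2387]
tool_rot: [3.142, 0.0, 1.789]
contact_force: [-0.1, -0.3, 0.2]
opening: 0.0326
grip_force: 0.0
```

Call:
{"method": "arm_command", "body": {
  "xyz": [
    [0,0,0],
    [0,0,0],
    [0,0,0]
  ],
  "spin": [0,0,0]
}}

```text
time: 3.75
tool_pos: [0.5042, 0.2918, 0.2387]
tool_rot: [3.142, 0.0, 1.789]
contact_force: [-0.3, -0.0, 0.1]
opening: 0.0289
grip_force: 50.0
```

Call:
{"method": "arm_command", "body": {
  "xyz": [
    [0,0,8],
    [0,0,15],
    [0,0,25],
    [0,0,25],
    [0,0,25],
    [0,0,25],
    [0,0,25],
    [0,0,15],
    [0,0,0]
  ],
  "spin": [0,0,0,0,0,0,0,0,0]
}}

```text
time: 4.65
tool_pos: [0.5044, 0.2919, 0.4044]
tool_rot: [3.137, -0.001, 1.789]
contact_force: [0.2, -0.1, -3.1]
opening: 0.0296
grip_force: 50.0
```

Call:
{"method": "arm_command", "body": {
  "xyz": [
    [0,-10,0],
    [0,-20,0],
    [1,-28,0],
    [1,-28,0],
    [1,-28,0],
    [1,-28,0],
    [1,-28,0],
    [1,-28,0],
    [1,-28,0],
    [1,-28,0],
    [1,-28,0],
    [1,-28,0],
    [1,-28,0],
    [0,-28,0],
    [0,-28,0],
    [0,-28,0],
    [0,-25,0],
    [0,-10,0],
    [0,0,0],
    [0,0,0]
  ],
  "spin": [0,0,0,0,0,0,0,0,0,0,0,0,0,0,0,0,0,0,0,0]
}}

```text
time: 6.65
tool_pos: [0.515, -0.1647, 0.401]
tool_rot: [-3.141, -0.002, 1.789]
contact_force: [0.2, 0.3, -1.9]
opening: 0.0291
grip_force: 50.0
```

```bash
python3 - <<'E'
from h import *
c=snap('wrist','w2');o=observe();print(o['time'],o['tool_pos'],o['tool_rot'],o['contact_force'])
P=cloud(c); R=P.reshape(-1,3);R=R[c['depth'].ravel()>0]
Q=R[(abs(R[:,2]-.092)<.004)&(np.hypot(R[:,0]-.515,R[:,1]+.1035)<.04)];print(len(Q),np.median(Q[:,2]),cv2.minEnclosingCircle(Q[:,:2].astype(np.float32)),Q.min(0),Q.max(0))
t=o['tool_pos']; D=R-t
for zl,zh in((-.195,-.182),(-.18,-.145),(-.1415,-.12)):
    Q=D[(D[:,2]>zl)&(D[:,2]<zh)&(np.hypot(D[:,0],D[:,1])<.022)]
    if len(Q):print(zl,len(Q),Q.mean(0),Q.min(0),Q.max(0))
E
```

```text
6.7 [ 0.51508336 -0.16436529  0.40126632] [-3.14089606e+00 -1.17977037e-03  1.78961431e+00] [-0.44688196  0.31047168 -3.35095711]
2784 0.0911513973398477 ((0.515217661857605, -0.10568732023239136), 0.029458435252308846) [ 0.48609608 -0.13398045  0.08801022] [ 0.54381009 -0.07724214  0.09375713]
-0.195 932 [-0.00320231  0.01277895 -0.18424801] [-0.01942302 -0.00238981 -0.18990583] [ 0.01599562  0.01917335 -0.18203466]
-0.18 2665 [-0.00223044  0.0100236  -0.16039155] [-0.02127052 -0.01469171 -0.17999925] [ 0.01712761  0.01472456 -0.14500572]
-0.1415 1075 [ 0.0001849  -0.00061128 -0.12886857] [-0.02119118 -0.01577837 -0.14149685] [ 0.01934349  0.01476614 -0.12000847]
```

View pics/w2.png

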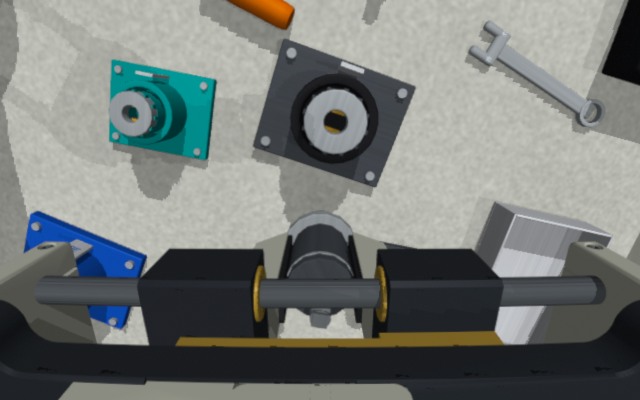

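The view shows the chuck ring at (335,121) with an open bore, and the held adapter's flange arc peaking at (320,212). I'll fit both from the same camera.

```bash
cat > fit.py <<'E'
from h import *
from scipy.optimize import least_squares
def rays(c,uv):
    K=np.array([[c['fx'],0,c['cx']],[0,c['fy'],c['cy']],[0,0,1]])
    p=cv2.undistortPoints(np.asarray(uv,float).reshape(-1,1,2),K,np.array(c['dist_coeffs'],float)).reshape(-1,2)
    T=np.array(c['world_from_camera']); return T[:3,3],np.c_[p[:,0],-p[:,1],-np.ones(len(p))]@T[:3,:3].T
def onz(c,uv,z):
    o,d=rays(c,uv); return (o+d*((z-o[2])/d[:,2])[:,None])[:,:2]
def circ(X,r=None):
    f=lambda q:np.hypot(X[:,0]-q[0],X[:,1]-q[1])-(r or q[2])
    s=least_squares(f,[*X.mean(0),.02][:2 if r else 3],loss='soft_l1',f_scale=.0004); return s.x,np.sqrt(np.mean(s.fun**2))
E
python3 - <<'E'
from fit import *
c=pickle.load(open('w2.pkl','rb'));P=cloud(c);d=c['depth'];t=np.array([.51508,-.16437,.40127])
# chuck by image brightness
g=cv2.cvtColor(c['img'],cv2.COLOR_RGB2GRAY)
m=((abs(P[...,2]-.0915)<.006)&(np.hypot(P[...,0]-.515,P[...,1]+.1055)<.034)).astype(np.uint8)
cs,_=cv2.findContours(m,cv2.RETR_CCOMP,cv2.CHAIN_APPROX_NONE)
for k in cs:
    if len(k)>30:
        print('chuck contour',len(k),circ(onz(c,k.reshape(-1,2),.092)))
cir=cv2.HoughCircles(cv2.medianBlur(g[70:170,285:385],3),3,1,30,param1=100,param2=15,minRadius=28,maxRadius=37);print(cir)
# flange arc: per column first row where surface lies on held adapter (depth jump)
pts=[]
for u in range(290,351):
    r=[v for v in range(190,260) if 0<d[v,u]<.26]
    if r: pts.append((u,r[0]-.5))
pts=np.array(pts);print(pts[::6].tolist())
for z in(-.1887,-.1827):
    X=onz(c,pts,t[2]+z)-t[:2];print(z,circ(X,.02),circ(X))
m=(abs(P[...,2]-t[2]+.1835)<.006)&(np.hypot(P[...,0]-t[0],P[...,1]-t[1])<.024);print('flange z',np.percentile(P[m][:,2]-t[2],[5,25,50,75,95]))
# tap tip
m=(np.hypot(P[...,0]-t[0],P[...,1]-t[1])<.007)&(P[...,2]-t[2]>-.135)&(P[...,2]-t[2]<-.115);print(m.sum(),(P[m]-t).mean(0),(P[m]-t).max(0),(P[m]-t).min(0))
E
```

```text
chuck contour 213 (array([ 0.51515691, -0.10562697,  0.02729517]), np.float64(0.0008873102003830038))
chuck contour 68 (array([ 0.51502531, -0.10561135,  0.01029825]), np.float64(0.00033523639128864107))
[[[50.5 50.5 32.3]]]
[[290.0, 224.5], [296.0, 218.5], [302.0, 214.5], [308.0, 212.5], [314.0, 210.5], [320.0, 209.5], [326.0, 210.5], [332.0, 212.5], [338.0, 214.5], [344.0, 219.5], [350.0, 226.5]]
-0.1887 (array([-0.00014752, -0.00114153]), np.float64(0.000231130422670123)) (array([-0.00025955, -0.00057761,  0.01950185]), np.float64(0.0002165814384878608))
-0.1827 (array([-0.0005873 ,  0.00083135]), np.float64(0.0002761204511299327)) (array([-0.00085997,  0.00217163,  0.01880335]), np.float64(0.00020883158333188654))
flange z [-0.18759729 -0.18431376 -0.18364115 -0.18300332 -0.17864555]
368 [-0.00030796 -0.00035605 -0.12330178] [ 0.00386892  0.00323009 -0.12090282] [-0.00417307 -0.00555248 -0.12796009]
```

Call:
{"method": "arm_command", "body": {
  "xyz": [
    [0,10,0],
    [0,20,0],
    [0,20,0],
    [0,10,0],
    [0,0,-10],
    [0,0,-20],
    [0,0,-20],
    [0,0,-10],
    [0,0,-5],
    [0,0,0],
    [0,0,0],
    [0,0,0]
  ],
  "spin": [0,0,0,0,0,0,0,0,0,0,0,0]
}}

```text
time: 7.9
tool_pos: [0.5155, -0.1053, 0.3375]
tool_rot: [3.14, 0.001, 1.789]
contact_force: [-0.3, 0.4, -2.7]
opening: 0.0295
grip_force: 50.0
```

```bash
python3 - <<'E'
from fit import *
c=snap('wrist','w3');o=observe();t=o['tool_pos'];print(o['time'],t,o['tool_rot'],o['contact_force'])
P=cloud(c)
m=((abs(P[...,2]-.0915)<.006)&(np.hypot(P[...,0]-.515,P[...,1]+.1055)<.034))
m=m.astype(np.uint8)
cs,_=cv2.findContours(m,cv2.RETR_EXTERNAL,cv2.CHAIN_APPROX_NONE)
for k in cs:
    if len(k)>30:
        X=onz(c,k.reshape(-1,2),.092); X=X[X[:,1]>-.095]; print(len(X),circ(X,.028),circ(X))
E
```

```text
7.95 [ 0.51542342 -0.10531002  0.33750658] [3.14019507e+00 8.88839556e-04 1.78903083e+00] [ 0.08574463 -0.28400824 -2.1624569 ]
113 (array([ 0.51500226, -0.10480472]), np.float64(0.005189383825732651)) (array([ 0.51500193, -0.10485875,  0.02804686]), np.float64(0.005187622743027178))
```

View pics/w3.png

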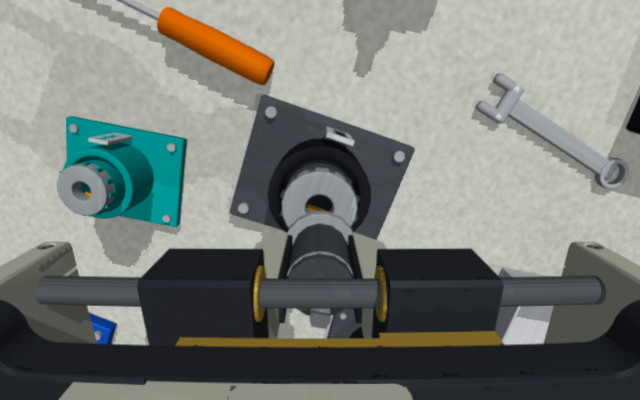

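The chuck ring at (320,200) lies in line with the held adapter, so I'll nudge 1 mm in y and go down slowly into the bore.

Call:
{"method": "arm_command", "body": {
  "xyz": [
    [0,1,0],
    [0,0,-5],
    [0,0,-5],
    [0,0,-4],
    [0,0,-3],
    [0,0,-3],
    [0,0,-3],
    [0,0,-3],
    [0,0,-2],
    [0,0,-2],
    [0,0,0],
    [0,0,0]
  ],
  "spin": [0,0,0,0,0,0,0,0,0,0,0,0]
}}

```text
time: 9.15
tool_pos: [0.5153, -0.1042, 0.3068]
tool_rot: [3.141, 0.0, 1.789]
contact_force: [-0.2, 0.0, -2.1]
opening: 0.0292
grip_force: 50.0
```

Call:
{"method": "arm_command", "body": {
  "xyz": [
    [0,0,-2],
    [0,0,-2],
    [0,0,-2],
    [0,0,-2],
    [0,0,-1],
    [0,0,-1],
    [0,0,0]
  ],
  "spin": [0,0,0,0,0,0,0]
}}

```text
time: 9.85
tool_pos: [0.5155, -0.1043, 0.2972]
tool_rot: [3.14, 0.001, 1.789]
contact_force: [0.3, -0.8, 2.4]
opening: 0.0295
grip_force: 50.0
```

Call:
{"method": "arm_command", "body": {
  "xyz": [
    [0,0,-2],
    [0,0,-2],
    [0,0,-2],
    [0,0,-1],
    [0,0,-1],
    [0,0,0]
  ],
  "spin": [0,0,0,0,0,0]
}}

```text
time: 10.45
tool_pos: [0.5153, -0.1042, 0.2885]
tool_rot: [3.142, -0.0, 1.789]
contact_force: [1.7, -0.3, 0.1]
opening: 0.029
grip_force: 50.0
```

Call:
{"method": "arm_command", "body": {
  "xyz": [
    [0,0,-1.5],
    [0,0,-1.5],
    [0,0,-1],
    [0,0,-0.5],
    [0,0,-0.5],
    [0,0,0]
  ],
  "spin": [0,0,0,0,0,0]
}}

```text
time: 11.05
tool_pos: [0.515, -0.1041, 0.2832]
tool_rot: [-3.141, -0.001, 1.789]
contact_force: [-0.3, -0.7, -4.3]
opening: 0.0293
grip_force: 50.0
```

Call:
{"method": "arm_command", "body": {
  "xyz": [
    [0,0,-0.5],
    [0,0,-0.5],
    [0,0,-0.5],
    [0,0,0]
  ],
  "spin": [0,0,0,0]
}}

```text
time: 11.45
tool_pos: [0.5151, -0.1042, 0.282]
tool_rot: [-3.141, -0.0, 1.789]
contact_force: [-1.1, -0.6, -3.1]
opening: 0.0292
grip_force: 50.0
```

Call:
{"method": "arm_command", "body": {
  "xyz": [
    [0,0,-0.5],
    [0,0,-0.3],
    [0,0,-0.2],
    [0,0,0]
  ],
  "spin": [0,0,0,0]
}}

```text
time: 11.85
tool_pos: [0.5153, -0.1042, 0.2812]
tool_rot: [3.141, -0.0, 1.789]
contact_force: [-0.2, -1.5, -2.7]
opening: 0.0295
grip_force: 50.0
```

Call:
{"method": "arm_command", "body": {
  "xyz": [
    [0,0,-0.3],
    [0,0,-0.2],
    [0,0,0]
  ],
  "spin": [0,0,0]
}}

```text
time: 12.15
tool_pos: [0.5153, -0.1042, 0.2808]
tool_rot: [3.141, 0.0, 1.789]
contact_force: [1.1, -1.0, -1.7]
opening: 0.0295
grip_force: 50.0
```

Call:
{"method": "arm_command", "body": {
  "xyz": [
    [0,0,-0.3],
    [0,0,-0.2],
    [0,0,0]
  ],
  "spin": [0,0,0]
}}

```text
time: 12.45
tool_pos: [0.5153, -0.1042, 0.2807]
tool_rot: [3.141, 0.0, 1.789]
contact_force: [-1.7, -1.8, 3.7]
opening: 0.0296
grip_force: 50.0
```

Call:
{"method": "arm_command", "body": {
  "xyz": [
    [0,0,-0.3],
    [0,0,-0.2],
    [0,0,0]
  ],
  "spin": [0,0,0]
}}

```text
time: 12.75
tool_pos: [0.5153, -0.1042, 0.2807]
tool_rot: [3.141, 0.0, 1.789]
contact_force: [-3.4, -0.4, 8.6]
opening: 0.0291
grip_force: 50.0
```

It is home on a rigid stop: z stays at 0.2807 while the force rises. Next, the slow pull up.

Call:
{"method": "arm_command", "body": {
  "xyz": [
    [0,0,0.5],
    [0,0,0.5],
    [0,0,0.5],
    [0,0,0.5],
    [0,0,0.5],
    [0,0,0.3],
    [0,0,0.2],
    [0,0,0]
  ],
  "spin": [0,0,0,0,0,0,0,0]
}}

```text
time: 13.55
tool_pos: [0.5152, -0.1042, 0.2827]
tool_rot: [-3.141, -0.0, 1.789]
contact_force: [-0.2, -0.7, -3.8]
opening: 0.0294
grip_force: 50.0
```

Call:
{"method": "arm_command", "body": {
  "xyz": [
    [0,0,0.3],
    [0,0,0.2],
    [0,0,0]
  ],
  "spin": [0,0,0]
}}

```text
time: 13.85
tool_pos: [0.5152, -0.1042, 0.2831]
tool_rot: [-3.141, -0.0, 1.789]
contact_force: [0.7, -0.7, -5.2]
opening: 0.0292
grip_force: 50.0
```

Call:
{"method": "arm_command", "body": {
  "xyz": [
    [0,0,0.3],
    [0,0,0.2],
    [0,0,0]
  ],
  "spin": [0,0,0]
}}

```text
time: 14.15
tool_pos: [0.5152, -0.1042, 0.2835]
tool_rot: [-3.141, -0.0, 1.789]
contact_force: [0.6, -1.4, -6.9]
opening: 0.0289
grip_force: 50.0
```

Call:
{"method": "arm_command", "body": {
  "xyz": [
    [0,0,0.3],
    [0,0,0.3],
    [0,0,0.3],
    [0,0,0],
    [0,0,0]
  ],
  "spin": [0,0,0,0,0]
}}

```text
time: 14.65
tool_pos: [0.5152, -0.1042, 0.2843]
tool_rot: [-3.141, -0.0, 1.789]
contact_force: [1.7, -0.8, -13.6]
opening: 0.0294
grip_force: 50.0
```

```bash
cat > ob.py <<'E'
from cell import *
import numpy as np
L=[]
for _ in range(4):
    o=observe(); L.append([o['time'],o['tool_pos'][2]*1e3,*o['contact_force']]); read_camera('top')
print(np.round(L,2),np.mean(L,0).round(2))
E
python3 ob.py
```

```text
[[ 14.65 284.29   1.75  -0.8  -13.58]
 [ 14.7  284.32   1.86  -1.74 -13.69]
 [ 14.75 284.37   1.15  -1.11 -13.82]
 [ 14.8  284.35   2.8   -0.89 -13.72]] [ 14.73 284.33   1.89  -1.13 -13.7 ]
```

Call:
{"method": "arm_command", "body": {
  "xyz": [
    [0,0,0.3],
    [0,0,0.3],
    [0,0,0],
    [0,0,0]
  ],
  "spin": [0,0,0,0]
}}

```text
time: 15.25
tool_pos: [0.5152, -0.1042, 0.2849]
tool_rot: [-3.141, -0.0, 1.789]
contact_force: [2.9, -0.4, -17.0]
opening: 0.0293
grip_force: 50.0
```

```bash
python3 ob.py
```

```text
[[ 15.25 284.95   2.92  -0.37 -16.97]
 [ 15.3  284.96   2.33  -0.67 -17.66]
 [ 15.35 284.99   2.04  -0.88 -18.5 ]
 [ 15.4  285.     1.35  -0.68 -18.22]] [ 15.32 284.97   2.16  -0.65 -17.84]
```

The pull is about 15 N net of weight. Hold.

Call:
{"method": "arm_command", "body": {
  "xyz": [
    [0,0,0],
    [0,0,0],
    [0,0,0],
    [0,0,0],
    [0,0,0],
    [0,0,0],
    [0,0,0],
    [0,0,0],
    [0,0,0],
    [0,0,0],
    [0,0,0],
    [0,0,0]
  ],
  "spin": [0,0,0,0,0,0,0,0,0,0,0,0]
}}

```text
time: 16.65
tool_pos: [0.5152, -0.1042, 0.2852]
tool_rot: [-3.141, -0.0, 1.789]
contact_force: [1.4, -0.4, -19.2]
opening: 0.0292
grip_force: 50.0
```

```bash
python3 ob.py; python3 - <<'E'
from h import *
P=cloud(snap('wrist','w4')); m=(abs(P[...,2]-.094)<.006)&(np.hypot(P[...,0]-.515,P[...,1]+.1048)<.03)&(np.hypot(P[...,0]-.515,P[...,1]+.1048)>.022); print(m.sum(),np.percentile(P[m][:,2],[10,50,90]))
E
```

```text
[[ 1.6650e+01  2.8518e+02  1.4100e+00 -3.6000e-01 -1.9170e+01]
 [ 1.6700e+01  2.8516e+02  1.1900e+00 -5.4000e-01 -2.0030e+01]
 [ 1.6750e+01  2.8518e+02  3.7000e-01 -6.9000e-01 -1.8940e+01]
 [ 1.6800e+01  2.8518e+02  7.6000e-01 -1.3000e-01 -1.9420e+01]] [ 16.72 285.18   0.93  -0.43 -19.39]
1450 [0.08949027 0.09297641 0.09395108]
```

Call:
{"method": "arm_command", "body": {
  "xyz": [
    [0,0,-0.2],
    [0,0,0],
    [0,0,0],
    [0,0,0],
    [0,0,0],
    [0,0,0],
    [0,0,0],
    [0,0,0],
    [0,0,0],
    [0,0,0],
    [0,0,0],
    [0,0,0]
  ],
  "spin": [0,0,0,0,0,0,0,0,0,0,0,0]
}}

```text
time: 18.1
tool_pos: [0.5152, -0.1042, 0.285]
tool_rot: [-3.142, -0.0, 1.789]
contact_force: [-1.2, -0.8, -17.4]
opening: 0.0293
grip_force: 50.0
```

Call:
{"method": "arm_command", "body": {
  "xyz": [
    [0,0,-0.5],
    [0,0,-0.5],
    [0,0,-0.5],
    [0,0,-0.5],
    [0,0,-0.5],
    [0,0,-0.5],
    [0,0,-0.5],
    [0,0,-0.5],
    [0,0,-0.5],
    [0,0,0]
  ],
  "spin": [0,0,0,0,0,0,0,0,0,0]
}}

```text
time: 19.1
tool_pos: [0.5157, -0.1044, 0.281]
tool_rot: [3.14, 0.001, 1.789]
contact_force: [-1.1, -0.3, -1.7]
opening: 0.0292
grip_force: 50.0
```

Call:
{"method": "arm_command", "body": {
  "xyz": [
    [0,0,-0.3],
    [0,0,-0.3],
    [0,0,-0.3],
    [0,0,0],
    [0,0,0]
  ],
  "spin": [0,0,0,0,0]
}}

```text
time: 19.6
tool_pos: [0.5157, -0.1043, 0.2807]
tool_rot: [3.139, 0.001, 1.789]
contact_force: [-1.4, -0.0, 5.0]
opening: 0.0298
grip_force: 50.0
```

It is home again, so release and retreat.

Call:
{"method": "arm_command", "body": {
  "xyz": [
    [0,0,0],
    [0,0,0],
    [0,0,0],
    [0,0,0],
    [0,0,0],
    [0,0,0],
    [0,0,0],
    [0,0,0],
    [0,0,0],
    [0,0,0]
  ],
  "spin": [0,0,0,0,0,0,0,0,0,0],
  "jaw": 1
}}

```text
time: 20.6
tool_pos: [0.5153, -0.1042, 0.2796]
tool_rot: [3.141, 0.0, 1.789]
contact_force: [-0.4, 0.1, 0.4]
opening: 0.0916
grip_force: 0.0
```

Call:
{"method": "arm_command", "body": {
  "xyz": [
    [0,0,5],
    [0,0,15],
    [0,0,25],
    [0,0,25],
    [0,0,25],
    [0,0,15],
    [0,-20,0],
    [0,-20,0],
    [0,-20,0],
    [0,0,0],
    [0,0,0]
  ],
  "spin": [0,0,0,0,0,0,0,0,0,0,0]
}}

```text
time: 21.7
tool_pos: [0.5151, -0.1642, 0.3898]
tool_rot: [3.141, -0.0, 1.788]
contact_force: [0.1, 0.5, 0.5]
opening: 0.0917
grip_force: 0.0
```

```bash
python3 - <<'E'
from h import *
c=snap('wrist','w5');P=cloud(c);r=np.hypot(P[...,0]-.5151,P[...,1]+.1052)
for n,m in(('chuck',(r>.022)&(r<.027)&(abs(P[...,2]-.092)<.005)),('flangetop',(r>.0165)&(r<.0185)&(abs(P[...,2]-.098)<.005)),('tap',(r<.009)&(P[...,2]>.142)&(P[...,2]<.17))):
    print(n,m.sum(),np.median(P[m],0),P[m].max(0))
print(observe()['tool_pos'],observe()['time'])
E
```

```text
chuck 1068 [ 0.51317678 -0.10255728  0.09116316] [ 0.54203326 -0.07832216  0.09453189]
flangetop 192 [ 0.50454052 -0.09357115  0.09720793] [ 0.53002828 -0.08675026  0.09904472]
tap 153 [ 0.51575123 -0.10468875  0.15763857] [ 0.52028133 -0.10120952  0.15994184]
[ 0.51516063 -0.16376344  0.38973189] 21.75
```

View pics/w5.png

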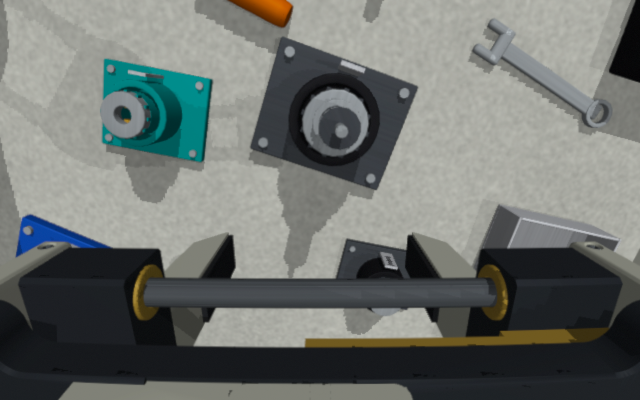

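The adapter stands upright in the chuck at (335,122), with its flange top 6 mm above the chuck's top, so it is home. The gripper is clear.

```bash
python3 -c "
from cell import *
print(hand_in())"
```

```text
the job is handed in; nothing more can be done
None
```

I pressed the adapter home in the chuck, pulled it at about 15–17 N (from the wrist force) for over a second, set it back down, let go of it and handed the job in; no verdict came back.

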